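# Hang the glued block in the bench press and pump the clamp up to it

### The arm

A 6-joint arm with a two-finger parallel gripper is mounted at the origin on a cart in front of the work surface, level with it; the furniture and walls round the work are solid. World frame = base frame: x ahead of the robot, y to its left, z up, the work surface at z = 0. Lengths are in mm, angles in degrees, forces in N, time in s.
With the tool pointing down it reaches from about 350 to 850 mm from the base axis. Payload 8.1 kg.
Tool frame: the origin (TCP) lies at the very end of the fingers, on their centre line; the grasp point (between the pads) lies 19 mm behind it; z points along the fingers, y is the line along which they close (so a half turn about z gives the same grasp; the last joint's range is limited). The gripper opens to 85 mm and grips with 20 to 120 N. Pads are 22 mm wide; open, the fingers measure 114 mm over their backs; the gripper's body (76 mm by 85 mm) begins 54 mm behind the grasp point. The pads swing forward as they close: fully open they stand 13 mm farther back than shut.
Start: joints at [-4.893, 7.471, 85.268, -0, 87.261, -4.893], TCP at [600.004, 0.022, 231.292] pointing down, gripper open.
Joint ranges: [-169.43, 169.43], [-51.17, 129.36], [1.28, 143.12], [-76.62, 256.62], [0, 156.53], [-152.29, 152.29]. Speed limits (degrees/s): [136.94, 136.94, 159.86, 180, 180, 180].

### API

Orientations are given as [roll, pitch, yaw] about the fixed x, y, z axes, in that order (R = Rz(yaw) Ry(pitch) Rx(roll)).
In Python, from bench import status, viewer, job gives the robot as it stands.
- The arm moves only by the tool arm_command, never from a script. Its argument "targets" is a list that holds one entry, the list of rows, each a list of 7 numbers: the shift along the world's x, y, z in m, then the turn, a rotation vector about the world's x, y, z in rad, then the opening, from -1 (shut) to 1 (fully open). In form: [[[dx, dy, dz, rx, ry, rz, gripper], ...]]. A call has 1 to 10 rows; each row shifts and turns the commanded pose from where the row before left it; what a row does not reach is not made up. A row lasts 1/8 s, in which the tool goes at most 62.5 mm and 10.7 degrees, less where a joint would pass 70% of its speed; a pose out of reach is approached as far as the arm can. A call with a gripper value outside its range is refused whole. The fingers move at their own pace and stop on an object; "force" is the grip in N (left out, the last holds). Time passes only in rows, so rows that do not move let the fingers close. It gives the time, the measured TCP pose, the force, the opening and the grip force at its end, in the units of the state.
- status.sense(): the state, without advancing time (a new reading comes with each control period).
- viewer.snapshot(name): name is "scene" or "side" or "wrist"; returns the picture (480x640x3 uint8, red, green, blue); there is no depth.
- viewer.camera_model(name): a dict with "vertical_fov" (degrees; the focal length in pixels is half the picture's height over the tangent of half this angle, whatever the lens; pixels are square), "cx", "cy" (the principal point, pixels), "xyz" and "attitude" of the camera in the world. Camera axes: x right, y down, z forward; pixel columns grow to the right and rows downward; lengths in mm; the calibration is good to about 2 mm. A picture is of the moment at which its call begins: read the wrist's pose just before it. camera_model takes no time and is no camera call; for the wrist camera it gives the pose at the moment of the call.
- job.hand_in(): hands the job in; it is judged then, once.
The state is a dict: "time": time; "joint_pos": joint angles; "qd": joint speeds; "joint_efforts": joint torques, N m; "tool_pos": TCP position; "tcp_rot": TCP orientation; "ft_force": force on the tool from outside, world axes, zero at the start; "wrist_torque": the same for the moment, N m; "finger_gap": finger opening in mm; "grip_force": force on a finger pad.
Only numpy, scipy, OpenCV 4.12 (cv2) and the standard library are available. Lean on these libraries where they do the work, as an engineer would, in place of code of your own. Each camera call takes 0.05 s, during which the arm holds its last target. There are 200 camera calls.

### The job

Hang the glued wooden block by its slotted handle on the hook of the small bench press, so that it hangs between the two jaws, and let go of it. Then pump the press's trigger - squeeze it to the fixed grip, let it spring right back, squeeze again - until the jaw's spring plunger presses the block against the fixed jaw and is pushed in by about half a centimetre, never nearly all the way, and finish while still holding the trigger squeezed. Move the jaw only with the trigger, and leave the tin, the wooden wedge and the strap coil alone.

Things in the scene. Friction and masses are not known exactly. Their poses are not given: they have to be found in the camera images.
- block: Loose block, 0.22 kg: two wood halves glued, 41 mm (x, the way it is clamped; either end first) x 30 (y) x 38 high. On top a wooden handle plate 14 thick (y), 44 wide (x), 38 to 102 mm up, with a slot through it along y, 28 wide, 38 to 68 mm up; solid above that: pinch it there across its 14 mm. Origin: centre of the underside, z up. It stands on the bench.
- handle_eye (a point): Point of the block in the middle of its handle slot's upper edge (68 mm above the block's underside), which rests on the hook; axes as the block.
- press: Grey bench press, fixed, base 215 x 70 x 14 mm. Origin on the bench; x = clamping direction, from trigger to fixed jaw; z up. Fixed jaw: face at x = 81 mm looks to -x, 56 wide, 82 high. Moving jaw on a toothed bar, 60 to 73 high, that sticks out behind to x = -146. Upright grip: x -55 to -43, 28 wide (y), up to 161 high; the trigger is behind it.
- hook: Steel hook fixed on the press at its x = 55 mm: a post at y = -58, up to 100 high, and from it, 96 mm high, a bar of 8 mm diameter in +y over the press's middle; its end turns up from y = 16 to 22, top 108 high, outermost at y = 26. Slide the handle slot over the end in the press's -y, then lower it. Origin on the bench below the bar, axes as the press.
- hook_top (a point): Top of the hook's bar, above the middle of the press, 100 mm above the bench; axes as the press. The block hangs with its handle_eye here and its underside 32 mm above the bench. The fixed jaw's face is 26 mm further in x.
- jaw: The moving jaw: toothed steel bar with a grey head 40 mm wide, 36 to 80 mm high, carrying the plunger. Origin and axes as the press's when the joint ratchet is 0.
- ratchet (a joint): How far the moving jaw has been pumped towards the fixed jaw, m (0 to 0.055). A brake of about 20 N keeps it where it is when the trigger goes back.
- pad: Round rubber pad, 28 mm in diameter and 6 mm thick, at the plunger's end, 56 mm above the bench.
- pad_face (a point): Centre of the pad's pressing face, at x = +10 mm in the press when joint ratchet and joint plunger are 0.
- plunger (a joint): How far the spring plunger is pushed into the moving jaw, m: 0 free (pad 18 mm in front of the head), 0.018 all the way in. Spring 1.2 N per mm.
- lever: The black trigger lever: 10 mm thick (x), 26 mm wide (y), top about 155 mm above the bench; grip part from 103 to 155 mm. Origin on its hinge, 16 mm above the bench at x = -73 mm of the press; z runs up the lever.
- trigger (a joint): Trigger angle, rad: 0 at rest, 0.20 fully squeezed. 135 mm up its back face is at press x = -92 mm at rest, -68 squeezed, so grip and trigger measure 49 mm over both at rest, 25 squeezed. Teeth are 8 mm apart: a full squeeze moves the jaw 8 mm (the first one 3 to 11), the way back nothing. Spring 3 to 4 N, squeezing takes 13 to 23 N.
- grip_point (a point): Middle of the upright grip (12 mm thick in x), 135 mm above the bench.
- trigger_point (a point): Middle of the trigger's back face (towards the press's -x), about 135 mm above the bench.
- tin: Low round tin with green lid, 65 mm in diameter, 27 mm high: a bystander.
- wedge: Small dark wooden wedge lying on the bench, 30 x 85 x 24 mm high: a bystander.
- strap: Coil of white webbing strap, 63 mm in diameter, 25 mm high: a bystander.
Things that resemble listed ones, but are neither listed nor needed, are in the scene too. Leave any green or orange look-alike of the block alone.

How it is judged (in metres and radians):
On the way, in this order (a step that is already met when the one before it is completed fails the run):
1. the block hangs on the hook by its handle, let go, the plunger still free (contact force between hook and block above 0.8 N and contact force between the fingers and block below 0.2 N and z of handle_eye in the frame of hook_top above -0.005 m and height (world z) of block above 0.02 m and horizontal distance between handle_eye and hook_top below 0.03 m and value of joint plunger below 0.0015 m), for 0.2 s.
2. the pumped jaw has met the block (contact force between pad and block above 2 N and contact force between the fingers and lever above 2 N), for 0.1 s.
At the end, for the whole second after the job is handed in: Fingers still press the trigger (over 2 N, over 0.03 rad in); pad and fixed jaw each press the block over 2.5 N, plunger 3 to 13 mm in; the block hangs on the hook by its handle (eye within 30 mm across, -5 to +15 mm in height), within 0.25 rad of upright, at rest, not touched by the fingers (contact force between the fingers and lever above 2 N and value of joint trigger above 0.03 rad and contact force between each of pad, press and block above 2.5 N and value of joint plunger between 0.003 and 0.013 m and z of handle_eye in the frame of hook_top between -0.005 and 0.015 m and horizontal distance between handle_eye and hook_top below 0.03 m and angle between block's own z axis and vertical below 0.25 rad and contact force between the fingers and block below 0.2 N and linear speed of block below 0.02 m/s); the arm keeps its last pose, push and grip.
It fails at once if the plunger is pushed in more than 16 mm: the joint is crushed (value of joint plunger above 0.016 m).
It fails at once if the robot pushes the moving jaw itself (contact force between any of the fingers, the arm and jaw above 4 N).
It fails at once if a bystander is moved by more than 30 mm (distance of any of tin, wedge, strap from where it was at the start of the episode above 0.03 m).
It also fails if it takes over 56 s, if anything falls off the work surface, if the arm or the gripper's body presses on something with over 40 N, if the wrist force passes 120 N, or if a joint passes its speed limit or range.

## Working session

There is one attempt and no reset: what is moved stays moved. The work goes in short steps, Python scripts to look and compute and a tool call to move; the robot and the scene stay as the last step left them, time stands still between calls to the robot, and variables do not carry over. Pictures are saved under pics/ and viewed, at most 10 in all, crops included, and the job is handed in when it is done.

Besides the shell and the picture viewer there is one more tool, called after "Request:" as name([rows], argument=value, ...), one row to a line, values as JSON. arm_command: Moves the arm, as the interface text tells. Its arguments: {"type":"object","properties":{"targets":{"type":"array"},"force":{"type":"number"}},"required":["targets"]}

```bash
mkdir -p pics
python3 - <<'E'
from bench import status, viewer
import cv2
for n in ("scene","side"):
    im=viewer.snapshot(n); cv2.imwrite(f"pics/{n}0.png",im[:,:,::-1]); print(n,viewer.camera_model(n))
s=status.sense(); print(s)
E
```

```text
scene {'vertical_fov': 50.354857615205816, 'cx': 315.2773699753939, 'cy': 236.61539753292803, 'xyz': array([ 107.0785325 , -479.48099495,  482.67246065]), 'attitude': array([-113.76908222,    1.52013501,  -30.43440449])}
side {'vertical_fov': 56.07045608117112, 'cx': 315.1176440871764, 'cy': 245.19447321356694, 'xyz': array([ 407.90397918, -517.83597539,  620.07706736]), 'attitude': array([-124.55374636,    0.46904536,   -9.52256406])}
{'time': 0.1, 'joint_pos': array([-4.89376144e+00,  7.51010273e+00,  8.53240729e+01,  1.62580789e-03,
        8.72621417e+01, -4.89502946e+00]), 'qd': array([-0.04765148, -0.14898676, -0.11314156,  0.03427545,  0.11912822,
       -0.04547321]), 'joint_efforts': array([ 1.52257860e-03, -5.70947063e+01, -5.01941299e+01, -1.80579236e-04,
        8.16394575e-03,  5.26326357e-05]), 'tool_pos': array([5.99496993e+02, 6.84376501e-02, 2.30346507e+02]), 'tcp_rot': array([-1.79904173e+02, -9.83669758e-03,  9.00011808e+01]), 'ft_force': array([ 0.48650176, -0.14687585,  0.58586404]), 'wrist_torque': array([-0.00066002, -0.05455684,  0.00729199]), 'grip_force': 0.0, 'finger_gap': 85.37956001038613}
```

View pics/scene0.png

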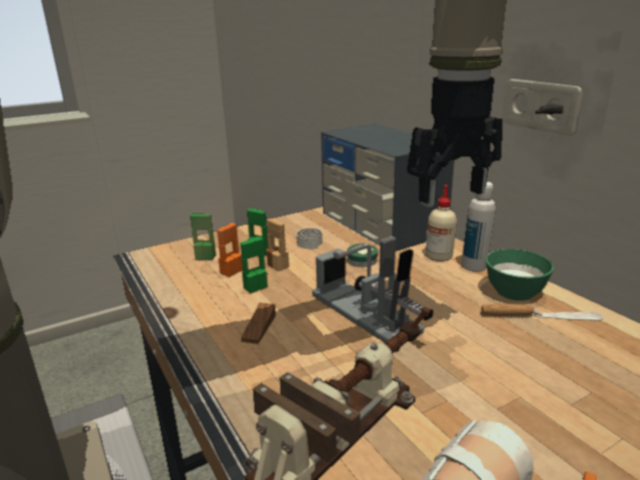

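View pics/side0.png

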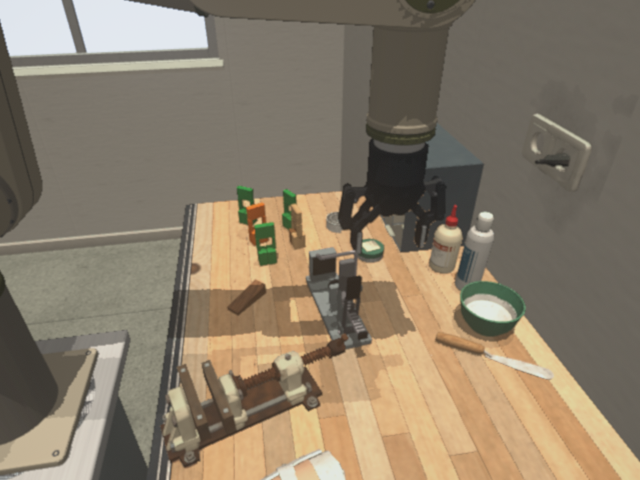

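The wooden block is at about scene (277,245) and side (296,225), among the green and orange look-alikes. The press is at scene (365,290) and side (335,300). I'll enlarge both.

```bash
cat > h.py <<'E'
import numpy as np, cv2
from scipy.spatial.transform import Rotation as Ro
from scipy.optimize import least_squares
from bench import status, viewer
def cam(n):
    m=viewer.camera_model(n); f=240/np.tan(np.radians(m['vertical_fov']/2))
    return dict(f=f,c=np.array([m['cx'],m['cy']]),p=np.array(m['xyz']),R=Ro.from_euler('xyz',m['attitude'],degrees=True).as_matrix())
def ray(c,uv):
    return c['R']@np.r_[(np.array(uv)-c['c'])/c['f'],1]
def atz(c,uv,z):
    d=ray(c,uv); return c['p']+d*(z-c['p'][2])/d[2]
def proj(c,P):
    q=(np.atleast_2d(P)-c['p'])@c['R']; return q[:,:2]/q[:,2:]*c['f']+c['c']
def tri(cs,uvs):
    A=np.zeros((3,3));b=np.zeros(3)
    for c,u in zip(cs,uvs):
        d=ray(c,u);d/=np.linalg.norm(d);M=np.eye(3)-np.outer(d,d);A+=M;b+=M@c['p']
    return np.linalg.solve(A,b)
def crop(src,dst,x,y,w,h,k):
    im=cv2.imread(src)[y:y+h,x:x+w]; cv2.imwrite(dst,cv2.resize(im,None,fx=k,fy=k,interpolation=cv2.INTER_CUBIC))
E
python3 - <<'E'
from h import *
crop('pics/scene0.png','pics/sc1.png',240,200,200,145,4)
crop('pics/side0.png','pics/si1.png',225,180,200,150,4)
a=cam('scene');b=cam('side')
print(tri([a,b],[(277,222),(296,206)]),tri([a,b],[(277,268),(297,246)]))
E
```

```text
[511.44966327 383.85679228 102.12643002] [508.99152903 387.05322614  -6.63420721]
```

View pics/sc1.png

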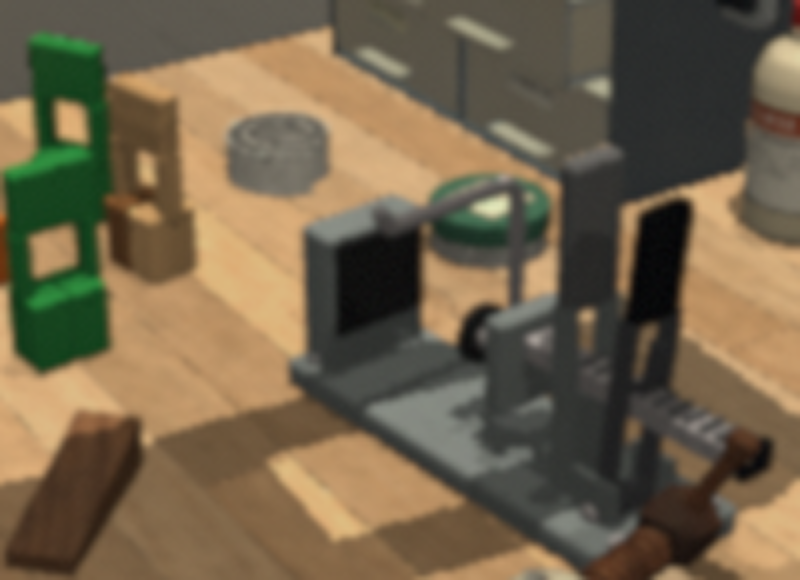

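View pics/si1.png

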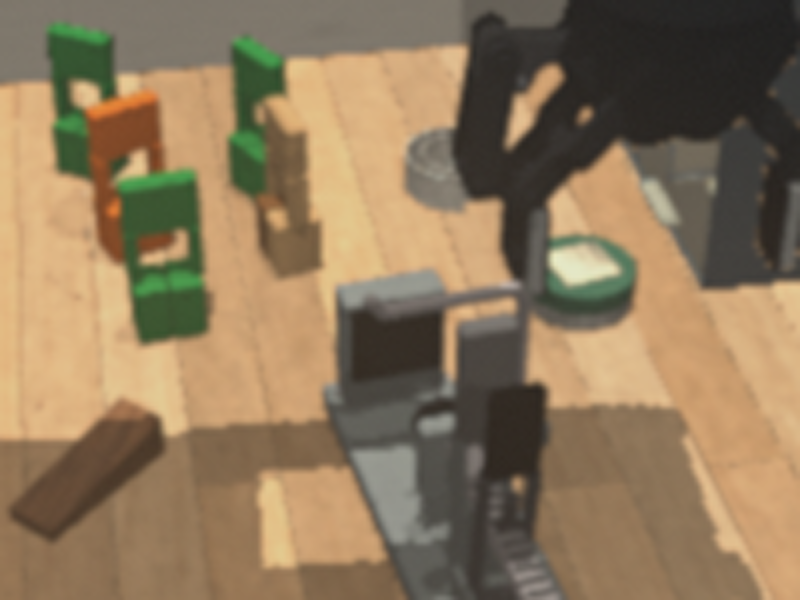

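```bash
cat > fit.py <<'E'
from h import *
a=cam('scene');b=cam('side')
A=lambda u,v:(240+u/4,200+v/4)
B=lambda u,v:(225+u/4,180+v/4)
L=[((81,28,82),A(335,243),B(345,298)),((81,-28,82),A(420,203),B(443,285)),((55,-58,98),A(515,182),B(523,289)),
((55,21,104),A(385,215),B(376,306)),((-49,0,161),A(592,157),B(488,324)),((-89,0,155),A(667,205),B(517,388))]
P=np.array([l[0] for l in L],float)
def res(q):
    R=Ro.from_euler('z',q[2]).as_matrix(); W=P@R.T+np.r_[q[0],q[1],0]
    return np.r_[(proj(a,W)-[l[1] for l in L]).ravel(),(proj(b,W)-[l[2] for l in L]).ravel()]
r=least_squares(res,[600,150,1.8],loss='soft_l1'); q=r.x
print('press',q[:2],np.degrees(q[2])); print(res(q).reshape(2,-1,2).round(1).tolist())
for n,c,F,pts in(('sc',a,A,[(112,258),(150,281),(194,264)]),('si',b,B,[(260,242),(283,274),(320,263)])):
    G=[atz(c,F(*p),0) for p in pts]; print(n,np.round(G,1).tolist(),[np.linalg.norm(G[i+1]-G[i]).round(1) for i in(0,1)],[np.degrees(np.arctan2(*(G[i+1]-G[i])[[1,0]])).round(1) for i in (0,1)])
E
python3 fit.py
```

```text
press [553.79912323 134.32475436] 96.47039932676535
[[[-0.6, 0.1], [2.6, 1.3], [0.9, -1.4], [-0.8, -0.4], [0.3, -0.7], [0.5, -0.6]], [[-0.5, 3.0], [1.3, 1.7], [-0.2, -1.1], [-1.4, -1.2], [-0.8, -0.6], [-0.1, 0.2]]]
sc [[495.3, 402.5, 0.0], [500.3, 368.1, 0.0], [528.1, 372.6, 0.0]] [np.float64(34.8), np.float64(28.2)] [np.float64(-81.7), np.float64(9.2)]
si [[494.3, 402.1, 0.0], [503.8, 365.5, 0.0], [527.3, 373.0, 0.0]] [np.float64(37.9), np.float64(24.8)] [np.float64(-75.5), np.float64(17.8)]
```

The press fit puts its origin at (554, 134) with yaw 96.5°. The block is near (512, 389) with yaw about 100°. I'll move above the block and use the wrist camera.

Request:
arm_command([
  [[-0.008, 0.035, 0, 0, 0, 0.017, 0.2], [-0.008, 0.035, 0, 0, 0, 0.017, 0.2], [-0.008, 0.035, 0, 0, 0, 0.017, 0.2], [-0.008, 0.035, 0, 0, 0, 0.017, 0.2], [-0.008, 0.035, 0, 0, 0, 0.017, 0.2], [-0.008, 0.035, 0, 0, 0, 0.017, 0.2], [-0.008, 0.035, 0, 0, 0, 0.017, 0.2], [-0.008, 0.035, 0, 0, 0, 0.017, 0.2], [-0.008, 0.035, 0, 0, 0, 0.017, 0.2], [0, 0, 0, 0, 0, 0, 0.2]],
])

```text
time: 1.35
tool_pos: [526.8, 317.2, 230.6]
tcp_rot: [-179.9, -0.0, 99.0]
ft_force: [1.1, -0.8, 0.2]
finger_gap: 51.1
grip_force: 0.0
```

Run:
```python
from h import *
s=status.sense(); print(s['tool_pos'],s['tcp_rot'],s['finger_gap'],viewer.camera_model('wrist'))
c=cam('wrist'); print(proj(c,[[512,389,102],[512,389,0]]))
import pickle; pickle.dump(c,open('w1.pkl','wb'))
im=viewer.snapshot('wrist'); cv2.imwrite('pics/w1.png',im[:,:,::-1])
```

```text
[526.75697954 317.18147234 230.55011133] [-1.79927470e+02 -1.56175759e-02  9.89561558e+01] 51.08348326084907 {'vertical_fov': 59.037329187211014, 'cx': 313.20048516706885, 'cy': 241.95706520798655, 'xyz': array([515.37834422, 387.13078927, 372.56440662]), 'attitude': array([1.63948662e+02, 5.19840057e-02, 8.91967948e+00])}
[[308.62088647 115.97023243]
 [309.98673157 117.07587988]]
```

View pics/w1.png

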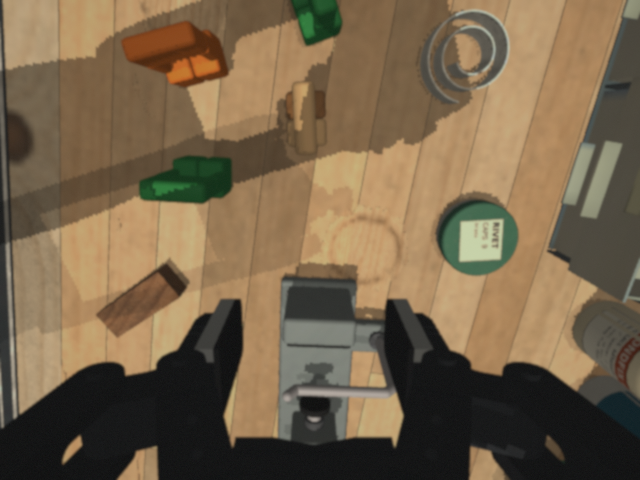

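In the wrist view the block's plate top is at about (305,118), close to where I predicted it. The hook bar runs from (290,393) to (390,392), and the fixed jaw is around (320,310). I'll enlarge both.

Run:
```python
import cv2,numpy as np
im=cv2.imread('pics/w1.png')
k=lambda x,y,w:cv2.resize(im[y:y+150,x:x+w],None,fx=3.5,fy=3.5,interpolation=cv2.INTER_CUBIC)
cv2.imwrite('pics/w1c.png',np.hstack([k(260,40,90),k(270,270,130)]))
```

```text
(no output)
```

View pics/w1c.png

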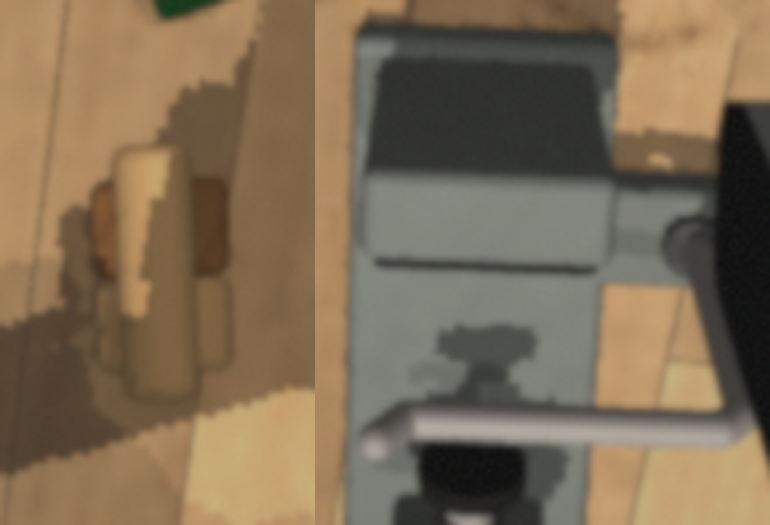

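Run:
```python
from h import *
import pickle; c=pickle.load(open('w1.pkl','rb'))
T=lambda u,v:(260+u/3.5,40+v/3.5)
H=lambda u,v:(270+(u-315)/3.5,270+v/3.5)
C=[atz(c,T(*p),102) for p in [(115,147),(185,147),(200,398),(127,397)]]
C=np.array(C);print('block',C.mean(0),[np.degrees(np.arctan2(*(d)[[1,0]])) for d in (C[0]-C[3],C[1]-C[2],C[1]-C[0],C[2]-C[3])],np.linalg.norm(C[0]-C[3]),np.linalg.norm(C[1]-C[0]))
L=[((81,28,82),H(368,262)),((81,-28,82),H(608,264)),((55,-58,96),H(742,430)),((55,14,96),H(415,426)),((55,22,108),H(374,444))]
P=np.array([l[0] for l in L],float);U=np.array([l[1] for l in L])
f=lambda q:(proj(c,P@Ro.from_euler('z',q[2]).as_matrix().T+np.r_[q[0],q[1],0])-U).ravel()
r=least_squares(f,[554,134,1.68]);q=r.x;print('press',q[:2],np.degrees(q[2]),f(q).round(1))
G=lambda p:Ro.from_euler('z',q[2]).as_matrix()@np.array(p)+np.r_[q[0],q[1],0]
print('hook',G([55,0,100]),'eye-target',G([52,0,100]),'pre',G([52,50,115]),'trig c',G([-55.5,0,135]))
```

```text
block [509.9380314  387.12003045 102.        ] [np.float64(101.08834178708555), np.float64(102.54980145053456), np.float64(8.91547546496172), np.float64(8.15308688140198)] 42.04011485849139 11.983542365890715
press [553.93567245 140.88160494] 96.08119667298281 [-2.9  1.4  1.3  4.1  1.7 -1.3 -0.1 -4.3  0.   0.1]
hook [548.10909654 195.57210698 100.        ] eye-target [548.42690977 192.58898868 100.        ] pre [498.70827156 187.29210149 115.        ] trig c [559.81521723  85.69391652 135.        ]
```

```bash
cat > fit3.py <<'E'
from h import *
import pickle; w=pickle.load(open('w1.pkl','rb'));a=cam('scene');b=cam('side')
A=lambda u,v:(240+u/4,200+v/4)
B=lambda u,v:(225+u/4,180+v/4)
H=lambda u,v:(270+(u-315)/3.5,270+v/3.5)
O=[((81,28,82),a,A(335,243)),((81,-28,82),a,A(420,203)),((55,-58,98),a,A(515,182)),((55,22,106),a,A(385,215)),((-49,0,161),a,A(592,157)),((-89,0,155),a,A(667,205)),
((55,-58,98),b,B(523,289)),((55,22,106),b,B(376,306)),((-49,0,161),b,B(488,324)),((-89,0,155),b,B(517,388)),
((81,28,82),w,H(368,262)),((81,-28,82),w,H(608,264)),((55,-58,96),w,H(742,430)),((55,14,96),w,H(415,426)),((55,22,108),w,H(374,444))]
G=lambda q,p:Ro.from_euler('z',q[2]).as_matrix()@np.array(p,float)+np.r_[q[0],q[1],0]
f=lambda q:np.concatenate([proj(c,G(q,p))[0]-u for p,c,u in O])
r=least_squares(f,[554,134,1.68],loss='soft_l1');q=r.x;print(q[:2],np.degrees(q[2]));print(f(q).reshape(-1,2).round(1).tolist())
print('hook end tri',tri([a,b,w],[A(385,215),B(376,306),H(376,444)]),'post tri',tri([a,b,w],[A(515,182),B(523,289),H(742,430)]),'model',G(q,[55,22,106]),G(q,[55,-58,98]))
print('tri grip',tri([a,b],[A(592,157),B(488,324)]),G(q,[-49,0,161]),'lever',tri([a,b],[A(667,205),B(517,388)]),G(q,[-89,0,155]))
E
python3 fit3.py
```

```text
[555.00671425 138.57953158] 96.85497822374182
[[-1.4, -0.8], [1.5, 0.3], [-0.2, -2.3], [-2.1, -2.2], [-0.6, -1.8], [-0.5, -1.9], [-0.4, -2.4], [-1.8, -3.1], [-0.4, -2.2], [0.3, -1.6], [-3.4, 4.7], [0.7, 6.5], [1.6, 0.6], [-0.1, -1.3], [0.0, 3.3]]
hook end tri [528.53808149 187.67109511 101.16052082] post tri [605.99919023 198.62944495  93.44066004] model [526.59936334 190.56051285 106.        ] [606.02747825 200.10905003  98.        ]
tri grip [561.1471509   88.20314431 158.09169456] [560.85519327  89.9298112  161.        ] lever [564.69449809  48.11660782 153.16315781] [565.62946186  50.21575374 155.        ]
```

Request:
arm_command([
  [[-0.008, 0.035, 0, 0, 0, 0.024, 0.2], [-0.008, 0.035, 0, 0, 0, 0.024, 0.2], [0, 0, -0.035, 0, 0, 0, 0.2], [0, 0, -0.04, 0, 0, 0, 0.2], [0, 0, -0.04, 0, 0, 0, 0.2], [0, 0, -0.033, 0, 0, 0, 0.2], [0, 0, 0, 0, 0, 0, 0.2], [0, 0, 0, 0, 0, 0, -0.4], [0, 0, 0, 0, 0, 0, -1], [0, 0, 0, 0, 0, 0, -1]],
], force=40)

```text
time: 2.65
tool_pos: [512.8, 385.6, 85.8]
tcp_rot: [179.9, -0.1, 101.5]
ft_force: [-3.3, -2.5, 7.0]
finger_gap: 13.0
grip_force: 39.2
```

Request:
arm_command([
  [[0, 0, 0, 0, 0, 0, -1], [0, 0, 0, 0, 0, 0, -1], [0, 0, 0, 0, 0, 0, -1]],
])

```text
time: 3.02
tool_pos: [512.8, 385.7, 85.8]
tcp_rot: [179.9, -0.1, 101.5]
ft_force: [-3.1, -1.3, 6.4]
finger_gap: 12.9
grip_force: 39.2
```

Request:
arm_command([
  [[0, 0, 0.03, 0, 0, 0, -1], [0, 0, 0.04, 0, 0, 0, -1], [0, 0, 0.04, 0, 0, 0, -1], [-0.003, -0.034, 0, 0, 0, -0.016, -1], [-0.003, -0.034, 0, 0, 0, -0.016, -1], [-0.003, -0.034, 0, 0, 0, -0.016, -1], [-0.003, -0.034, 0, 0, 0, -0.016, -1], [-0.003, -0.034, 0, 0, 0, -0.016, -1], [-0.003, -0.034, 0, 0, 0, 0, -1], [0, 0, 0, 0, 0, 0, -1]],
])

```text
time: 4.28
tool_pos: [494.2, 179.1, 194.0]
tcp_rot: [179.9, 0.0, 96.8]
ft_force: [-0.5, 0.5, -2.8]
finger_gap: 13.3
grip_force: 39.7
```

Run:
```python
from h import *
s=status.sense(); print(s['tool_pos'],s['tcp_rot'],s['finger_gap'],s['ft_force'])
c=cam('wrist'); import pickle; pickle.dump(c,open('w2.pkl','wb'))
print('tcp px',proj(c,s['tool_pos']))
im=viewer.snapshot('wrist')[:,:,::-1]; cv2.imwrite('pics/w2.png',im)
s2=viewer.snapshot('scene')[:,:,::-1]; cv2.imwrite('pics/sc2.png',s2)
t1=cv2.resize(im[240:480,200:440],(400,400),interpolation=cv2.INTER_CUBIC)
t2=cv2.resize(s2[170:290,290:410],(400,400),interpolation=cv2.INTER_CUBIC)
cv2.imwrite('pics/m2.png',np.hstack([t1,t2]))
```

```text
[494.15661466 179.13057649 194.03106763] [1.79940770e+02 2.96140552e-02 9.67920925e+01] 13.293324750951417 [-0.52276084  0.53730133 -2.83592446]
tcp px [[314.68696918 320.27925081]]
```

View pics/m2.png

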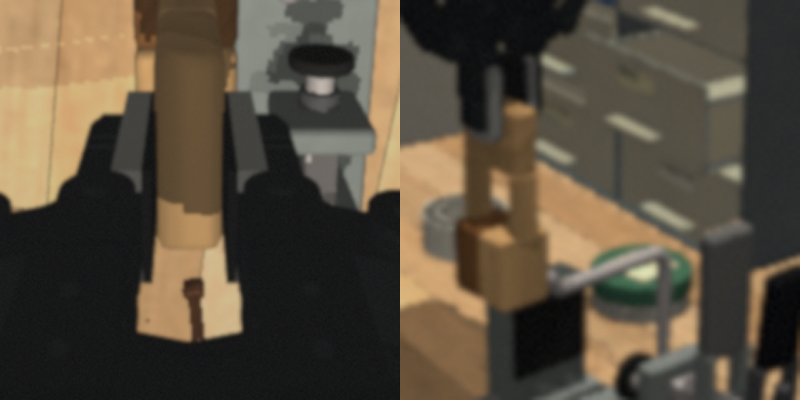

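Run:
```python
from h import *
a=cam('scene'); S=lambda u,v:np.array((290+(u-400)/3.333,170+v/3.333))
O=[((-20.5,15,0),S(497,308)),((-20.5,-15,0),S(547,292)),((-20.5,15,38),S(482,240)),((-20.5,-15,38),S(547,232)),((20.5,15,0),S(458,286)),((-22,-7,102),S(538,108))]
P=np.array([o[0] for o in O],float);U=np.array([o[1] for o in O]);R=Ro.from_euler('z',97,degrees=True).as_matrix()
f=lambda q:(proj(a,P@R.T+q)-U).ravel()
r=least_squares(f,[494,182,108],loss='soft_l1');print(r.x,f(r.x).reshape(-1,2).round(1).tolist())
# with depth fixed: block y-press centred on tcp (x=494.2+..), predicted for several offsets
for d in(-4,0,4):
  for z in (104,108,112):
    p=np.array([494.2,179.1,0])+R@np.array([d,0,0])+[0,0,z]; print(d,z,(proj(a,P@R.T+p)-U).mean(0).round(1),p)
w=cam('wrist'); h=194.0+102-86
p=np.array([494.2,179.1,0]);
for d in(-4,0,4):print(d,proj(w,[p+R@np.array([d-22,0,h]),p+R@np.array([d+22,0,h])]).round(1).tolist())
```

```text
[504.00059166 200.8602296   98.61071969] [[1.2, 0.7], [0.1, 0.3], [5.1, 0.3], [-0.2, -2.1], [-1.7, -0.9], [-1.2, 0.4]]
-4 104 [3.8 3.6] [494.68747737 175.12981539 104.        ]
-4 108 [3.8 1.3] [494.68747737 175.12981539 108.        ]
-4 112 [ 3.8 -0.9] [494.68747737 175.12981539 112.        ]
0 104 [2.3 2.8] [494.2 179.1 104. ]
0 108 [2.3 0.5] [494.2 179.1 108. ]
0 112 [ 2.2 -1.7] [494.2 179.1 112. ]
4 104 [0.8 2. ] [493.71252263 183.07018461 104.        ]
4 108 [ 0.7 -0.2] [493.71252263 183.07018461 108.        ]
4 112 [ 0.7 -2.5] [493.71252263 183.07018461 112.        ]
-4 [[314.1, 413.7], [313.9, 297.5]]
0 [[314.1, 404.0], [313.8, 285.9]]
4 [[314.1, 394.0], [313.8, 274.1]]
```

The block is held square, with the tip about 86 mm above its underside and its centre about 5 mm ahead of the TCP along the press x. Next I lower it to insertion height and slide it along press -y.

Request:
arm_command([
  [[0, -0.0015, -0.02, 0, 0, 0.006, -1], [0, 0, -0.025, 0, 0, 0, -1], [0, 0, -0.016, 0, 0, 0, -1], [0.01, 0.0012, 0, 0, 0, 0, -1], [0.01, 0.0012, 0, 0, 0, 0, -1], [0.01, 0.0012, 0, 0, 0, 0, -1], [0, 0, 0, 0, 0, 0, -1]],
])

```text
time: 5.25
tool_pos: [525.4, 183.2, 133.1]
tcp_rot: [179.9, -0.0, 97.3]
ft_force: [-0.3, 0.7, -2.8]
finger_gap: 12.9
grip_force: 39.7
```

Run:
```python
from h import *
s=status.sense(); print(s['tool_pos'],s['tcp_rot'],s['finger_gap'],s['ft_force'])
s2=viewer.snapshot('scene')[:,:,::-1]; s3=viewer.snapshot('side')[:,:,::-1]
t1=cv2.resize(s2[170:290,290:410],(400,400),interpolation=cv2.INTER_CUBIC)
t2=cv2.resize(s3[190:310,270:390],(400,400),interpolation=cv2.INTER_CUBIC)
cv2.imwrite('pics/m3.png',np.hstack([t1,t2]))
```

```text
[525.41650747 183.24203158 133.10385913] [ 1.79910123e+02 -7.88894947e-03  9.72590515e+01] 12.867585166384247 [-0.27592998  0.71661707 -2.78283677]
```

View pics/m3.png

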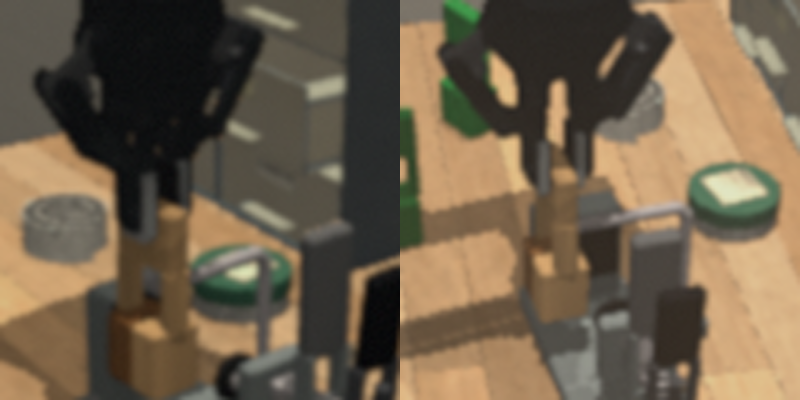

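The slot is level with the hook's end, which is at about tile (154,279) and just entering, and there is no contact force. I'll carry on sliding.

Request:
arm_command([
  [[0.008, 0.001, 0, 0, 0, 0, -1], [0.008, 0.001, 0, 0, 0, 0, -1], [0.008, 0.001, 0, 0, 0, 0, -1], [0, 0, 0, 0, 0, 0, -1]],
])

```text
time: 5.85
tool_pos: [548.7, 186.1, 132.3]
tcp_rot: [180.0, 0.0, 97.3]
ft_force: [-0.3, 0.1, -2.8]
finger_gap: 13.2
grip_force: 39.7
```

Request:
arm_command([
  [[0, 0, -0.005, 0, 0, 0, -1], [0, 0, -0.004, 0, 0, 0, -1], [0, 0, -0.003, 0, 0, 0, -1], [0, 0, 0, 0, 0, 0, -1]],
])

```text
time: 6.35
tool_pos: [547.6, 186.1, 119.8]
tcp_rot: [-180.0, 0.0, 97.3]
ft_force: [0.2, -0.1, -2.7]
finger_gap: 13.0
grip_force: 39.7
```

Still carrying the weight. I'll lower in small steps until it transfers to the hook.

Request:
arm_command([
  [[0, 0, -0.002, 0, 0, 0, -1], [0, 0, 0, 0, 0, 0, -1]],
])

```text
time: 6.6
tool_pos: [547.9, 186.1, 118.2]
tcp_rot: [-180.0, -0.0, 97.3]
ft_force: [-0.2, 0.0, -2.1]
finger_gap: 13.2
grip_force: 39.8
```

Request:
arm_command([
  [[0, 0, -0.001, 0, 0, 0, -1], [0, 0, 0, 0, 0, 0, -1]],
])

```text
time: 6.85
tool_pos: [548.2, 186.2, 117.6]
tcp_rot: [180.0, -0.0, 97.3]
ft_force: [0.0, -0.7, -0.8]
finger_gap: 12.8
grip_force: 40.0
```

Request:
arm_command([
  [[0, 0, -0.001, 0, 0, 0, -1], [0, 0, 0, 0, 0, 0, -0.6], [0, 0, 0, 0, 0, 0, -0.4], [0, 0, 0, 0, 0, 0, -0.4], [0, 0, 0.01, 0, 0, 0, -0.4], [0, 0, 0.03, 0, 0, 0, -0.4], [0, 0, 0.04, 0, 0, 0, -0.4], [0, 0, 0.04, 0, 0, 0, -0.4], [0, 0, 0, 0, 0, 0, -0.4]],
])

```text
time: 7.98
tool_pos: [550.5, 186.7, 242.0]
tcp_rot: [179.5, -0.1, 97.3]
ft_force: [0.7, 0.3, 0.0]
finger_gap: 25.9
grip_force: 0.0
```

Run:
```python
from h import *
s=status.sense(); print(s['tool_pos'],s['tcp_rot'],s['finger_gap'],s['ft_force'])
im=viewer.snapshot('scene')[:,:,::-1]; cv2.imwrite('pics/sc4.png',im); s3=viewer.snapshot('side')[:,:,::-1]; cv2.imwrite('pics/si4.png',s3)
t1=cv2.resize(im[190:340,300:450],(400,400),interpolation=cv2.INTER_CUBIC)
t2=cv2.resize(s3[190:340,270:420],(400,400),interpolation=cv2.INTER_CUBIC)
cv2.imwrite('pics/m4.png',np.hstack([t1,t2]))
```

```text
[550.45316211 186.74433364 241.99378687] [ 1.79505047e+02 -5.84288914e-02  9.72758904e+01] 25.8851287871152 [0.69181749 0.31181349 0.00121852]
```

View pics/m4.png

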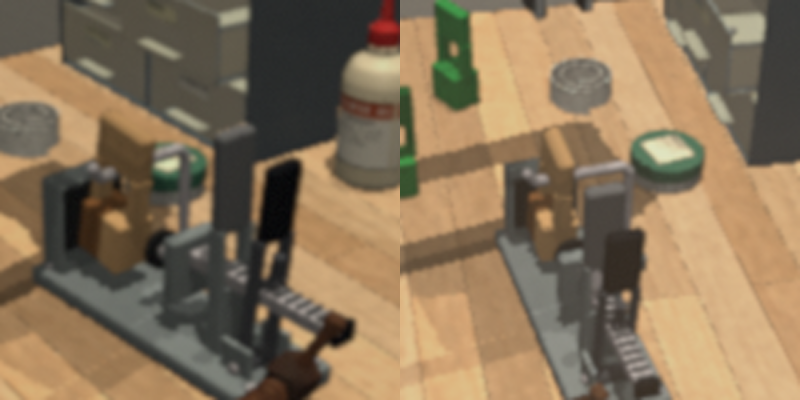

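The block hangs on the hook between the jaws, fingers clear. Next I turn the tool and go to the trigger.

Request:
arm_command([
  [[0.0013, -0.0117, 0, 0, 0, 0.174, 1], [0.0013, -0.0117, 0, 0, 0, 0.174, 1], [0.0013, -0.0117, 0, 0, 0, 0.174, 1], [0.0013, -0.0117, 0, 0, 0, 0.174, 1], [0.0013, -0.0117, 0, 0, 0, 0.174, 1], [0.0013, -0.0117, 0, 0, 0, 0.174, 1], [0.0013, -0.0117, 0, 0, 0, 0.174, 1], [0.0013, -0.0117, 0, 0, 0, 0.174, 1], [0.0013, -0.0117, 0, 0, 0, 0.174, 1], [0, 0, 0, 0, 0, 0, 1]],
])

```text
time: 9.32
tool_pos: [559.0, 80.2, 234.7]
tcp_rot: [180.0, -0.2, -173.1]
ft_force: [-0.0, -0.1, -0.0]
finger_gap: 85.5
grip_force: 0.0
```

Run:
```python
from h import *
s=status.sense(); print(s['tool_pos'],s['tcp_rot'],s['joint_pos'],s['finger_gap'],s['ft_force'])
w=cam('wrist'); import pickle; pickle.dump(w,open('w5.pkl','wb'))
im=viewer.snapshot('wrist')[:,:,::-1]; cv2.imwrite('pics/w5.png',im)
R=Ro.from_euler('z',97.2,degrees=True).as_matrix();o=np.array([555.3,137.2,0])
print([(n,proj(w,R@np.array(p)+o).round(0).tolist()) for n,p in(('grip',(-49,0,161)),('lev',(-89,0,155)),('tip',(55,22,108)),('post',(55,-58,98)))])
```

```text
[558.96849709  80.19783222 234.72836365] [ 1.79994024e+02 -1.51204268e-01 -1.73122502e+02] [ 2.96551257e+00  2.08379221e+00  9.05983390e+01 -4.35749696e-03
  8.74691285e+01 -9.39117794e+01] 85.50203165700302 [-0.00156981 -0.08022248 -0.02783708]
[('grip', [[327.0, 264.0]]), ('lev', [[254.0, 261.0]]), ('tip', [[486.0, 204.0]]), ('post', [[469.0, 311.0]])]
```

View pics/w5.png

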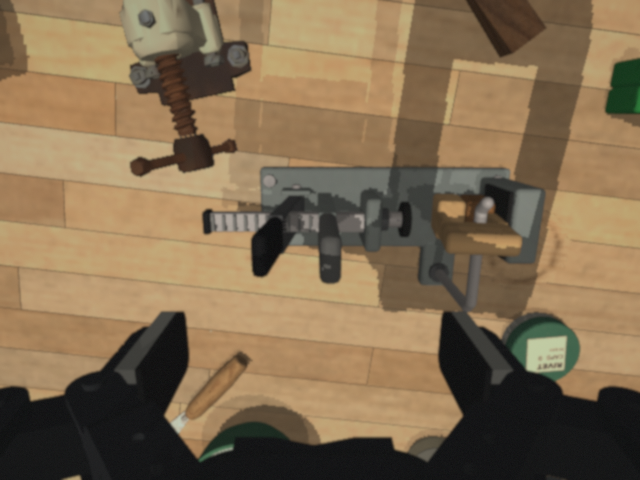

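The wrist view shows the block hanging on the bar at (480,220), in front of the fixed jaw. The grip top is at about (330,268) and the trigger top at about (262,258), both near the predictions. The base edge is level, so the yaw is right. I'll go down over the grip and trigger.

Request:
arm_command([
  [[0.0015, 0.0005, -0.03, 0, 0, 0, 1], [0.0015, 0.0005, -0.03, 0, 0, 0, 1], [0, 0, -0.03, 0, 0, 0, 1], [0, 0, -0.03, 0, 0, 0, 1], [0, 0, 0, 0, 0, 0, 1], [0, 0, 0, 0, 0, 0, 1]],
])

```text
time: 10.12
tool_pos: [563.1, 82.2, 117.3]
tcp_rot: [180.0, 0.0, -173.1]
ft_force: [0.1, -0.2, 0.8]
finger_gap: 85.1
grip_force: 0.0
```

```bash
cat > snap.py <<'E'
import sys
from h import *
R=Ro.from_euler('z',97.2,degrees=True).as_matrix();o=np.array([555.3,137.2,0])
if __name__=='__main__':
    s=status.sense(); print(s['tool_pos'].round(1),s['finger_gap'].__round__(1),round(s['grip_force'],1),s['ft_force'].round(1))
    for n in ('scene','side','wrist'): cv2.imwrite(f'pics/{sys.argv[1]}_{n}.png',viewer.snapshot(n)[:,:,::-1])
E
python3 snap.py p0
python3 - <<'E'
from snap import *
for n in('scene','side','wrist'):
    c=cam(n); print(n,[(k,proj(c,R@np.array(p)+o).round(0).tolist()[0]) for k,p in(('pad',(10,0,56)),('pad+8',(18,0,56)),('end',(-146,0,66)),('end+8',(-138,0,66)),('head',(-10,0,80)),('head+8',(-2,0,80)),('lev',(-89,0,155)))])
E
```

```text
[563.1  82.2 117.3] 85.1 0.0 [ 0.1 -0.2  0.8]
scene [('pad', [362.0, 283.0]), ('pad+8', [358.0, 282.0]), ('end', [433.0, 316.0]), ('end+8', [429.0, 314.0]), ('head', [370.0, 275.0]), ('head+8', [367.0, 273.0]), ('lev', [407.0, 250.0])]
side [('pad', [335.0, 285.0]), ('pad+8', [334.0, 283.0]), ('end', [365.0, 338.0]), ('end+8', [363.0, 335.0]), ('head', [339.0, 282.0]), ('head+8', [337.0, 280.0]), ('lev', [355.0, 276.0])]
wrist [('pad', [442.0, 261.0]), ('pad+8', [457.0, 261.0]), ('end', [126.0, 269.0]), ('end+8', [143.0, 269.0]), ('head', [413.0, 278.0]), ('head+8', [431.0, 278.0]), ('lev', [194.0, 375.0])]
```

Request:
arm_command([
  [[0, 0, 0, 0, 0, 0, 0.5], [0, 0, 0, 0, 0, 0, 0.2], [0, 0, 0, 0, 0, 0, -0.1], [0, 0, 0, 0, 0, 0, -0.5], [0, 0, 0, 0, 0, 0, -0.5], [0, 0, 0, 0, 0, 0, -0.5]],
], force=40)

```text
time: 11.02
tool_pos: [564.5, 83.4, 119.7]
tcp_rot: [179.9, 0.3, -173.0]
ft_force: [-4.9, 8.1, 14.2]
finger_gap: 24.6
grip_force: 44.7
```

```bash
python3 snap.py p1
cat > mv.py <<'E'
import sys,cv2,numpy as np
a,b=sys.argv[1:3]
# wrist template shifts: end cap, pad, base-corner reference, block
for k,(x,y,w,h) in dict(cap=(108,250,36,38),pad=(425,242,34,40),baseref=(480,195,50,40)).items():
    A=cv2.imread(f'pics/{a}_wrist.png');B=cv2.imread(f'pics/{b}_wrist.png')
    t=A[y:y+h,x:x+w]; S=B[y-12:y+h+12,max(0,x-20):x+w+110]
    r=cv2.matchTemplate(S,t,cv2.TM_CCOEFF_NORMED); _,m,_,l=cv2.minMaxLoc(r)
    print(k,round(m,2),l[0]+max(0,x-20)-x,l[1]-12, 'std',t.std().round(0))
E
python3 mv.py p0 p1
```

```text
[564.5  83.4 119.7] 24.6 44.7 [-4.9  8.1 14.2]
cap 0.99 20 -3 std 61.0
pad 0.97 17 -2 std 32.0
baseref 1.0 -3 -2 std 31.0
```

The first squeeze moved the jaw about 11 mm, so full squeezes give 19, 27 and then 35 mm. That last one should leave the plunger about 5 mm in. I'll do the second squeeze.

Request:
arm_command([
  [[0, 0, 0, 0, 0, 0, 0.3], [0, 0, 0, 0, 0, 0, 1], [0, 0, 0, 0, 0, 0, 1], [0, 0, 0, 0, 0, 0, 1], [0, 0, 0, 0, 0, 0, 1], [0, 0, 0, 0, 0, 0, 0.3], [0, 0, 0, 0, 0, 0, -0.1], [0, 0, 0, 0, 0, 0, -0.5], [0, 0, 0, 0, 0, 0, -0.5], [0, 0, 0, 0, 0, 0, -0.5]],
])

```text
time: 12.42
tool_pos: [563.7, 83.3, 118.6]
tcp_rot: [179.9, 0.2, -173.0]
ft_force: [-3.6, 7.5, 12.8]
finger_gap: 25.4
grip_force: 45.2
```

```bash
python3 snap.py p2; python3 mv.py p0 p2
```

```text
[563.7  83.3 118.6] 25.4 45.2 [-3.6  7.5 12.8]
cap 0.99 37 1 std 61.0
pad 0.93 31 0 std 32.0
baseref 0.98 -3 0 std 31.0
```

Request:
arm_command([
  [[0, 0, 0, 0, 0, 0, 0.3], [0, 0, 0, 0, 0, 0, 1], [0, 0, 0, 0, 0, 0, 1], [0, 0, 0, 0, 0, 0, 1], [0, 0, 0, 0, 0, 0, 1], [0, 0, 0, 0, 0, 0, 0.3], [0, 0, 0, 0, 0, 0, -0.1], [0, 0, 0, 0, 0, 0, -0.5], [0, 0, 0, 0, 0, 0, -0.5], [0, 0, 0, 0, 0, 0, -0.5]],
])

```text
time: 13.82
tool_pos: [563.8, 83.3, 118.8]
tcp_rot: [179.9, 0.2, -173.0]
ft_force: [-4.2, 7.2, 13.9]
finger_gap: 24.7
grip_force: 46.7
```

```bash
python3 snap.py p3; python3 mv.py p0 p3
```

```text
[563.8  83.3 118.8] 24.7 46.7 [-4.2  7.2 13.9]
cap 0.98 53 0 std 61.0
pad 0.81 33 3 std 32.0
baseref 0.97 -3 0 std 31.0
```

The cap says the jaw is at 27 mm, but the pad match is poor at 0.81. I'll check the pad, head and block numerically before the next squeeze.

Run:
```python
import cv2,numpy as np
I={k:cv2.imread(f'pics/p{k}_wrist.png') for k in range(4)}
def m(a,b,x,y,w,h,rx=40):
    t=I[a][y:y+h,x:x+w];y0=y-8;S=I[b][y0:y+h+8,max(0,x-10):x+w+rx]
    r=cv2.matchTemplate(S,t,cv2.TM_CCOEFF_NORMED);_,v,_,l=cv2.minMaxLoc(r);return round(v,2),l[0]+max(0,x-10)-x,l[1]-8
for n,(x,y,w,h) in dict(head=(395,250,30,60),pad=(432,242,22,40),padtop=(436,244,16,14)).items():
    for k in(1,2,3): print(n,'p0->',k,m(0,k,x,y,w,h,80))
for a,b in((0,1),(1,2),(2,3)):
    print('block',a,b,[m(a,b,x,y,40,40,20) for x,y in((500,250),(530,260),(560,280))])
for k in range(4):
    print(k,[''.join(f'{int(v):4d}' for v in I[k][r,380:600:5].mean(1)) for r in(250,261)])
```

```text
head p0-> 1 (0.95, 19, -3)
head p0-> 2 (0.7, 33, 0)
head p0-> 3 (0.55, -10, -1)
pad p0-> 1 (0.97, 17, -2)
pad p0-> 2 (0.95, 31, 0)
pad p0-> 3 (0.81, 34, 3)
padtop p0-> 1 (0.98, 17, -2)
padtop p0-> 2 (0.94, 31, 0)
padtop p0-> 3 (0.95, -5, 4)
block 0 1 [(1.0, -5, -3), (0.99, -4, -3), (0.99, -7, -4)]
block 1 2 [(0.99, 1, 3), (1.0, 1, 3), (0.99, -1, 3)]
block 2 3 [(1.0, 1, 0), (0.99, 1, 0), (0.99, 0, 0)]
0 ['  72  70  56  62  72  74  74  72  54  50  84  84  83  68  22  26  27  81  74  74  73  71  67  67  70 111 143 168 175 170 170 173 171 151  77  89  57  58  59  91  73  83  96 110', '  93  93  70  65  73  74  72  72  53  51  99  99  98  96  22  25  27  83  95  94  93  68  67  66  66  64  69  78  81  86  98 105  94  72  50  55  58  59  58  66 128 157 145 145']
1 ['  79  79  81  80  79  78  57  67  75  77  77  76  52  82 106 106 106  36  29  31  32  70  70  72  77  84  97 177 181 177 177 178 163  79  94  60  60  62 102  89 102 115 126 152', '  97  98  98  98  98  97  60  71  78  77  76  74  55  84 119 127 127  55  28  32  30  69  70  71  68  69  74  85  86  96 101 101  79  53  58  59  63  62  78 141 182 201 191  80']
2 ['  81  77  77  78  78  78  75  75  74  58  58  71  76  77  76  74  59  92  91  83  23  28  40  44  95 136 159 182 179 176 178 178 173  76  96  59  60  61  76  79  85  99 112 155', '  97  96  97  97  97  97  98  97  97  87  60  72  76  76  76  81  65 127 125 102  46  23  28  28  68  70  80  85  87 101 108  98  93  51  56  59  64  61  63 122 165 157 150 114']
3 ['  80  77  78  78  79  78  80  76  77  78  78  75  58  58  66  75  98  97  94  56  30  24  39  39  87 130 152 181 179 176 177 177 176  87  95  60  59  61  82  79  86 100 113 155', '  96  96  96  97  96  97  97  96  96  96  97  97  94  58  70  90  97  95  92  63  81  23  27  27  66  69  77  84  84  98 103  98  95  50  56  59  62  61  63 124 166 160 153 112']
```

Run:
```python
from snap import *
import pickle
c=cam('wrist'); I={k:cv2.imread(f'pics/p{k}_wrist.png') for k in range(4)}
Rt=R.T
def px(u,v,z): return (Rt@(atz(c,(u,v),z)-o)).round(1)
print('cam press',Rt@(c['p']-o))
# predicted pixel positions with the p3 pose
for n,p in dict(padtop=(37,0,70),padface=(37,0,56),headFront=(19,0,80),jawL=(81,28,82),jawR=(81,-28,82),tip=(55,22,108),baseA=(-107,35,14),gripF=(-43,14,161),capc=(-119,0,66)).items(): print(n,p,proj(c,R@np.array(p,float)+o).round(0).tolist())
for k in(0,1,2,3):
  for r in(240,256,264): print(k,r,' '.join(f'{int(v)}' for v in I[k][r,430:560:3].mean(1)))
for k in(0,3): 
  for r in (262,270): print('cap',k,r,' '.join(f'{int(v)}' for v in I[k][r,100:220:4].mean(1)))
```

```text
cam press [-53.92755586  69.64742115 260.53397634]
padtop (37, 0, 70) [[503.0, 269.0]]
padface (37, 0, 56) [[492.0, 260.0]]
headFront (19, 0, 80) [[473.0, 277.0]]
jawL (81, 28, 82) [[625.0, 218.0]]
jawR (81, -28, 82) [[601.0, 334.0]]
tip (55, 22, 108) [[602.0, 249.0]]
baseA (-107, 35, 14) [[221.0, 181.0]]
gripF (-43, 14, 161) [[355.0, 339.0]]
capc (-119, 0, 66) [[179.0, 268.0]]
0 240 74 82 93 62 22 20 22 25 26 25 44 88 79 73 74 73 74 75 74 71 74 75 76 76 78 110 146 167 169 171 172 174 175 169 168 158 171 172 168 142 64 71 57 58
0 256 92 93 92 93 93 90 39 22 27 26 25 44 93 95 94 88 81 91 80 68 66 65 66 66 67 71 75 79 82 83 130 173 174 172 170 164 142 162 147 77 79 86 62 60
0 264 95 95 95 99 100 93 41 23 28 28 25 43 93 95 95 94 93 94 75 66 66 68 66 68 66 65 63 65 70 77 80 82 82 90 95 96 96 95 79 48 53 55 56 55
1 240 76 76 75 70 73 79 97 99 70 25 21 24 25 30 30 35 42 75 72 77 78 79 79 83 142 153 180 179 178 179 180 180 179 179 179 182 183 170 99 77 81 79 62 60
1 256 76 77 74 56 51 85 124 124 124 125 124 111 32 25 31 31 31 36 70 71 70 70 67 68 72 76 80 85 84 98 121 149 153 168 118 100 99
[... 865 characters left out ...]
 84 114 175 180 179 176 163 144 164 156 80 80 81 63 63 61
3 264 97 96 97 96 65 57 65 72 87 98 98 97 95 93 79 66 94 50 23 24 28 27 29 65 67 68 68 72 79 83 85 85 92 98 100 100 99 85 51 54 57 57 58 60
cap 0 262 187 187 186 184 185 184 182 181 182 125 39 38 69 132 131 171 167 120 87 169 169 131 88 167 170 149 107 155 169 164
cap 0 270 186 186 185 185 184 185 186 188 187 162 38 39 41 135 92 155 169 126 86 167 169 140 103 166 169 157 116 154 125 127
cap 3 262 194 193 191 190 191 190 189 188 190 192 192 190 189 189 187 187 188 189 190 187 186 186 160 35 37 37 125 98 179 178
cap 3 270 192 191 192 191 190 191 192 193 192 191 191 191 190 190 191 191 190 191 190 192 192 192 182 36 36 32 121 104 176 177
```

Over the last squeeze the head advanced 8 mm while the pad and the block stood still. The visible shaft shrank to match, so the plunger is about 7 mm in and the block is backed by the fixed jaw. Another squeeze would go past the limit, so I'll hold the trigger, check that the block is steady and hand in.

Request:
arm_command([
  [[0, 0, 0, 0, 0, 0, -0.5], [0, 0, 0, 0, 0, 0, -0.5]],
])

```text
time: 14.22
tool_pos: [563.8, 83.3, 118.8]
tcp_rot: [179.9, 0.2, -172.9]
ft_force: [-4.2, 8.4, 14.0]
finger_gap: 24.8
grip_force: 46.5
```

```bash
python3 snap.py p4
python3 - <<'E'
import cv2,numpy as np
a,b=[cv2.imread(f'pics/p{k}_wrist.png') for k in(3,4)]
print('block motion diff',np.abs(a[230:330,470:560].astype(int)-b[230:330,470:560]).mean())
a,b=[cv2.imread(f'pics/p{k}_scene.png') for k in(0,4)]
t=a[232:290,328:352]; r=cv2.matchTemplate(b[222:300,318:362],t,cv2.TM_CCOEFF_NORMED); print('scene block p0->p4',cv2.minMaxLoc(r)[1],np.array(cv2.minMaxLoc(r)[3])-10)
from bench import job; print(job.hand_in())
E
```

```text
[563.8  83.3 118.8] 24.8 46.5 [-4.2  8.4 14. ]
block motion diff 0.6828148148148148
scene block p0->p4 0.987756609916687 [0 0]
the job is handed in; nothing more can be done
None
```

The job is handed in: the block hangs on the hook, clamped after three squeezes with the plunger about 7 mm in (estimated from wrist pictures, contact forces not measured) and the trigger still held; the hand-in returned no verdict.

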